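# Release the ratchet pawl and wind the stage down to its stop

## Robot

A 7-joint arm with a two-finger parallel gripper is mounted at the origin on the work surface. World frame = base frame: x ahead of the robot, y to its left, z up, the work surface at z = 0. Lengths are in mm, angles in rad, forces in N, time in s.
With the tool pointing down it reaches from about 400 to 850 mm from the base axis. Payload 10.4 kg.
Tool frame: the origin (TCP) lies midway between the tips of the shut fingers; the grasp point (between the pads) lies 19 mm behind it; z points along the fingers, y is the line along which they close (so a half turn about z gives the same grasp; the last joint's range is limited). The gripper opens to 87 mm and grips with 3 to 60 N. Pads are 19 mm wide; open, the fingers measure 117 mm over their backs; the gripper's body (75 mm by 190 mm) begins 51 mm behind the grasp point.
Start: joints at [-1.252, 0.332, -0.065, 1.46, 0.022, 1.35, -0.088], TCP at [209.477, 588.873, 222.576] pointing down, gripper open.
Joint ranges: [-2.6, 2.6], [-0.5, 2.12], [-1.47, 1.34], [0.16, 2.42], [-1.27, 4.41], [0.06, 2.06], [-2.6, 2.6]. Speed limits (rad/s): [2.22, 2.22, 2.79, 2.79, 3.14, 3.14, 3.14].

## Interface

Orientations are given as a rotation vector (axis times angle).
In Python, from rig import sense, read_camera, job_done gives the robot as it stands.
- The arm moves only by the tool arm_command, never from a script. Its argument "steps" is a list of rows, each a list of 4 numbers: the shift along the tool's x, y, z as a fraction of full scale, then the turn about the tool's z as a fraction of full scale. A call has exactly 8 rows; each row shifts and turns the commanded pose from where the row before left it, along the tool's axes as they then stand; what a row does not reach is not made up. Full scale, the value 1, is 0.03 m for a shift and 0.1 rad for a turn. A row lasts 1/10 s, in which the tool goes at most 50 mm and 8.59 degrees, less where a joint would pass 70% of its speed; a pose out of reach is approached as far as the arm can. A call with a number of a shift or a turn outside -1 to 1 is refused whole. A call with a gripper value outside its range is refused whole. "jaw" is the closure, from -1 (fully open) to 1 (shut), set as the call begins (left out, the last holds). The fingers move at their own pace and stop on an object; "newtons" is the grip in N (left out, the last holds). Time passes only in rows, so rows that do not move let the fingers close, or fill a call up. It gives the time, the measured TCP pose, the force, the opening and the grip force at its end, in the units of the state.
- sense(): the state, without advancing time (a new reading comes with each control period).
- read_camera(name): name is "side" or "top" or "wrist"; returns a dict with "frame" (420x560x3 uint8, red, green, blue), "camera_matrix" (3x3 intrinsics, pixels), "k1" (the pictures are not rectified: a ray, as slopes to the right and down, at radius r is drawn at 1 + k1 r^2 times it, then the intrinsics apply), "position" and "attitude" of the camera in the world; the wrist camera has in their place "T_tool_cam" (4x4, takes a point from camera to tool coordinates, whose origin is the TCP and whose axes are the flange's). Camera axes: x right, y down, z forward; pixel columns grow to the right and rows downward; lengths in mm; the calibration is good to about 2 mm. A picture is of the moment at which its call begins: read the wrist's pose just before it. There is no depth.
- job_done(): hands the job in; it is judged then, once.
The state is a dict: "time_s": time; "joint_pos": joint angles; "qd": joint speeds; "effort": joint torques, N m; "position": TCP position; "tool_rot": TCP orientation; "ft_force": force on the tool from outside, world axes, zero at the start; "wrist_torque": the same for the moment, N m; "opening": finger opening in mm; "gripper_force": force on a finger pad.
Only numpy, scipy, OpenCV 4.12 (cv2) and the standard library are available. Lean on these libraries where they do the work, as an engineer would, in place of code of your own. Each camera call takes 0.05 s, during which the arm holds its last target. There are 200 camera calls.

## Task

The stage of the macro-imaging stand is racked up under the lens and the slide has to be changed. Lift the holding pawl off the ratchet wheel and throw it right over so that it stays up, wind the stage down with the crank until it comes to bear on the stop collar below it - gently, don't jam it - and then lay the pawl back down on the wheel. Don't force the wheel back against the pawl, keep off the stage itself, and leave the other things on the bench where they are.

Things in the scene. Friction and masses are not known exactly. Their poses are not given: they have to be found in the camera images.
- stand: Fixed white stand. Origin: on the bench under the middle of its square column (50 x 50 mm, 206 mm high). Axes: z up; +x from the column to the stage, lens and pillar (away from the robot at yaw 0); +y to the side with ratchet wheel and pawl; -y to the side with the crank. Base plate 18 mm thick, x -80 to 240, y -85 to 85 mm. Fixed lens pillar 26 mm thick at x 215, y 0, to 415 mm.
- lens_tip (a point): Middle of the lower end of the fixed lens, straight above x 100, y 0 mm of the stand and 214 mm above the bench. The lens is 52 mm across; its arm and camera reach up to 425 mm.
- shaft (a point): Point on the axis of the crank and ratchet shaft (along the stand's y, 120 mm above the bench), 104 mm out from the column's middle plane on the crank's side, level with crank_grip along that axis: the centre of the circle of 50 mm radius that the handle moves on. A friction drag holds the stage wherever it is left: winding down takes about 3 N at the handle, winding up about 7 N.
- crank_grip (a point): Middle of the length to grip of the crank's black handle: a freely revolving sleeve 18 mm thick and 62 mm long, lying level along the stand's y (68 to 130 mm out from the column's middle plane; this point is 104 mm out), on a steel crank arm of 50 mm radius that turns 58 to 66 mm out. It moves with the crank.
- crank (a joint): Angle of crank and wheel, rad; grows as the stage is wound down 8 mm per rad (top of the wheel moves towards the stand's -x). The handle lies from the shaft at 50 mm x (sin a, cos a) in the stand's (x, z), with a = 1.309 - angle. It starts at -0.4 to 0.4; the collar stops it somewhere from 1.85 to 2.95. With the pawl down it turns back by less than one tooth (24 teeth of 0.262 rad), then locks.
- pawl_pivot (a point): Point on the pawl's pivot axis, which runs along the stand's y (39 mm towards -x from the shaft and 50 mm above it), 74 mm out like pawl_knob: the centre of the circle of 30.4 mm radius that the knob moves on.
- pawl_knob (a point): Middle of the length to grip of the pawl's lifting knob: a steel pin 10 mm thick that sticks out level to the stand's +y, from 48 to 88 mm out from the column's middle plane (this point is 74 mm out). The pawl, a steel finger 55 mm long, lies on top of the ratchet wheel with its nose towards the stand's +x. The knob moves with the pawl.
- pawl (a joint): Angle of the pawl, rad: -0.02 to 0.08 lying on the wheel, grows as it is lifted. It swings up and over towards the stand's -x; past about 1.85 it falls over by its own weight and stays on its rest at 2.35; let go below about 1.6 it sinks back on the wheel. The knob lies from the pivot at angle - 0.097 rad, counted from the stand's +x upwards. 80 g, moves almost freely.
- ratchet: The steel ratchet wheel on the shaft, 72 mm across, teeth 4.5 mm deep. Origin on the shaft axis in the column's middle plane; the wheel itself lies 41 to 49 mm out towards the stand's +y. It turns with the crank.
- pawl_nose: The nose of the pawl, the end that drops between the teeth of the ratchet wheel. Its origin lies on the pivot axis in the column's middle plane.
- stage: The black stage plate, 125 x 100 x 10 mm (stand's x 38 to 163, y -50 to 50), with a glass slide in its clips; a steel sleeve 26 mm across hangs 36 mm below it round the guide rod. It only slides up and down, 8 mm for a rad of the crank. Origin: at the height of the plate's top, on the column's middle line.
- stage_foot (a point): Centre of the lower end of the steel sleeve under the stage (46 mm below the stage's top), which comes to bear on the stop collar: a steel ring 29 mm across and 14 mm high clamped on the upright guide rod (12 mm) straight below. How high the collar is set is not measured and varies: the sleeve meets it when its lower end is 115 to 123 mm above the bench, and both are rigid.
- oil_bottle: Small amber bottle, 34 mm across, 75 mm high, standing loose on the bench: leave alone. Origin under its middle.
- slide_box: Flat grey and white slide box, 100 x 175 x 35 mm, lying loose on the bench: leave alone. Origin under its middle.
- dish: Clear flat dish, 94 mm across, 15 mm high, lying loose on the bench: leave alone. Origin under its middle.

How it is judged (in metres and radians):
On the way, in this order (a step that is already met when the one before it is completed fails the run):
1. the pawl is thrown over and up, off the wheel (pawl angle above 1.9 rad) (value of joint pawl above 1.9 rad), for 0.2 s.
2. with the pawl still up, the stage is wound down until it bears on the collar with at least 10 N (value of joint pawl above 1.5 rad and contact force between stage and anything else above 10 N), for 0.2 s.
At the end, for the whole second after the job is handed in: The stage rests on the stop collar (bearing on it with more than 2 N), the pawl lies on the ratchet wheel again (pawl angle under 0.15 rad), crank and pawl are at rest (contact force between stage and anything else above 2 N and value of joint pawl below 0.15 rad and velocity of joint crank between -0.05 and 0.05 rad/s and velocity of joint pawl between -0.1 and 0.1 rad/s); the robot touches nothing.
It fails at once if the stage is jammed down on the collar with more than 150 N (about 27 N at the crank handle) (contact force between stage and anything else above 150 N).
It fails at once if the ratchet wheel is forced back against the pawl with more than 35 N (contact force between pawl_nose and ratchet above 35 N).
It fails at once if the robot touches the stage (contact force between any of the fingers, the arm and stage above 1 N).
It fails at once if the oil bottle, the slide box or the dish is moved by more than 20 mm (distance of any of oil_bottle, slide_box, dish from where it was at the start of the episode above 0.02 m).
It also fails if it takes over 64 s, if anything falls off the work surface, if the arm or the gripper's body presses on something with over 40 N, if the wrist force passes 120 N, or if a joint passes its speed limit or range.

## Working session

There is one attempt and no reset: what is moved stays moved. The work goes in short steps, Python scripts to look and compute and a tool call to move; the robot and the scene stay as the last step left them, time stands still between calls to the robot, and variables do not carry over. Pictures are saved under pics/ and viewed, at most 10 in all, crops included, and the job is handed in when it is done.

Besides the shell and the picture viewer there is one more tool, called after "Request:" as name(argument=value, ...) on one line, values as JSON. arm_command: Moves the arm, as the interface text tells. Its arguments: {"type":"object","properties":{"steps":{"type":"array","items":{"type":"array","items":{"type":"number","minimum":-1,"maximum":1}}},"jaw":{"type":"number"},"newtons":{"type":"number"}},"required":["steps"]}

```bash
ls; mkdir -p pics
python3 - <<'E'
from rig import sense, read_camera
import cv2
s=sense();print({k:s[k] for k in("time_s","position","tool_rot","opening","ft_force")})
import numpy as np
for n in("side","top"):
    c=read_camera(n);cv2.imwrite(f"pics/{n}0.png",c["frame"][:,:,::-1]);print(n,c["camera_matrix"],c["k1"],c["position"],c["attitude"])
E
```

```text
pics
{'time_s': 0.0, 'position': array([209.36604979, 588.49038801, 221.74066395]), 'tool_rot': array([-5.34202788e-01, -3.09565957e+00,  2.18617129e-03]), 'opening': 87.1421023331906, 'ft_force': array([-0.39365079, -0.26531906, -0.18410717])}
side [[385.546717     0.         277.75694421]
 [  0.         385.546717   210.81670221]
 [  0.           0.           1.        ]] -0.10514164714904074 [308.43847053 652.87609561 641.78928345] [-0.3941138   2.653321   -1.38563336]
top [[493.64741604   0.         280.54761424]
 [  0.         493.64741604 208.99748741]
 [  0.           0.           1.        ]] -0.16392704372576114 [ 425.47595335  -29.38726033 1550.16641325] [-2.17654732  2.20213056 -0.07013111]
```

View pics/side0.png

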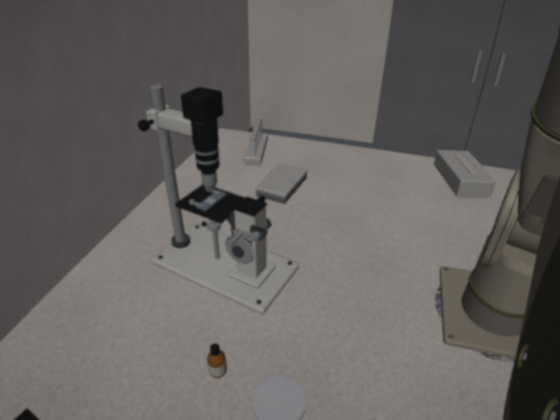

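View pics/top0.png

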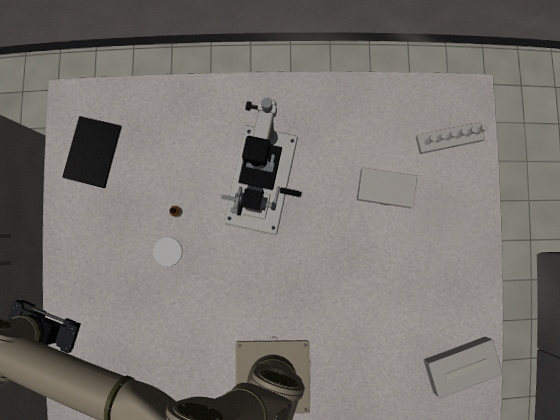

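The side view shows the stand with the wheel and pawl at about (240,245). The top view shows the base plate spanning roughly (226–297, 130–234), with the crank handle at (291,192) and the pawl knob near (228,198). Next I'll zoom in on both.

```bash
cat > h.py <<'E'
import numpy as np, cv2
from scipy.spatial.transform import Rotation as R
from rig import sense, read_camera
def cam(n):
    s=sense(); c=read_camera(n)
    if n=="wrist":
        T=np.eye(4);T[:3,:3]=R.from_rotvec(s["tool_rot"]).as_matrix();T[:3,3]=s["position"]
        T=T@np.array(c["T_tool_cam"]);c["R"],c["p"]=T[:3,:3],T[:3,3]
    else: c["R"],c["p"]=R.from_rotvec(c["attitude"]).as_matrix(),np.array(c["position"])
    return c
def ray(c,uv):
    K=c["camera_matrix"];d=np.array([c["k1"],0,0,0,0],float)
    x=cv2.undistortPoints(np.array([[uv]],float),K,d)[0,0]
    return c["R"]@np.array([x[0],x[1],1])
def onz(c,uv,z):
    r=ray(c,uv);return c["p"]+r*(z-c["p"][2])/r[2]
def proj(c,P):
    q=(np.atleast_2d(P)-c["p"])@c["R"]
    return cv2.projectPoints(q[:,None],np.zeros(3),np.zeros(3),c["camera_matrix"],np.array([c["k1"],0,0,0,0],float))[0][:,0]
E
python3 - <<'E'
from h import *
t=cam("top");s=cam("side")
g=lambda f:cv2.convertScaleAbs(f[:,:,::-1],alpha=1.3)
a=cv2.resize(g(t["frame"])[110:250,205:315],None,fx=4,fy=4,interpolation=2)
b=cv2.resize(g(s["frame"])[180:320,145:305],None,fx=4,fy=4,interpolation=2)[:, :]
b=cv2.resize(b,(360*16//14*7//7,560)) if 0 else b[:, 0:640]
im=np.hstack([a,b]);im=cv2.resize(im,None,fx=800/im.shape[1],fy=800/im.shape[1])if 0 else im
cv2.imwrite("pics/a1.png",a);cv2.imwrite("pics/b1.png",b);print(a.shape,b.shape)
E
```

```text
(560, 440, 3) (560, 640, 3)
```

View pics/a1.png

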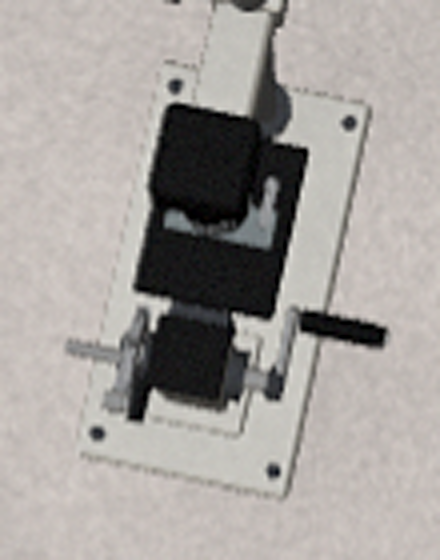

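View pics/b1.png

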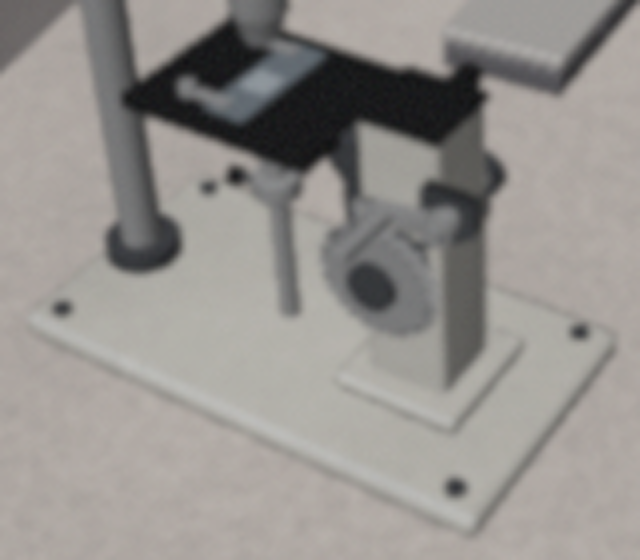

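The crops show the plate corners in the top crop at (163,62), (370,104), (285,496) and (80,456). The crank handle runs from (300,320) to (385,336), and the knob pin is near (70,346). In the side crop the wheel hub is at (372,285) and the knob tip at (450,218).

```bash
cat > fit.py <<'E'
from h import *
t=cam("top");s=cam("side")
A=lambda p:((np.array(p)+.5)/4-.5+[205,110]);B=lambda p:((np.array(p)+.5)/4-.5+[145,180])
# top: corners
st=np.array([[240,85],[240,-85],[-80,-85],[-80,85]],float)
def fit(st,w):
    a=st-st.mean(0);b=w-w.mean(0)
    th=np.arctan2((a[:,0]*b[:,1]-a[:,1]*b[:,0]).sum(),(a*b).sum())
    M=np.array([[np.cos(th),-np.sin(th)],[np.sin(th),np.cos(th)]])
    o=w.mean(0)-M@st.mean(0);return th,o,np.abs(w-(st@M.T+o)).max()
wt=np.array([onz(t,A(p),18)[:2] for p in [(163,62),(370,104),(285,496),(80,456)]])
print("corners",fit(st,wt))
w=np.array([onz(t,A(p),18)[:2] for p in [(175,86),(349,122),(273,470),(97,433)]]);print("screw ctr top",w.mean(0),np.linalg.norm(w-w.mean(0),axis=1), w)
v=np.array([onz(s,B(p),18)[:2] for p in [(63,308),(457,487),(580,331)]]);print("screw side",v)
E
python3 fit.py
```

```text
corners (np.float64(-0.21609265848014433), array([539.34694939,  47.16460272]), np.float64(3.591751990083594))
screw ctr top [618.5489218   30.77209756] [156.37015496 156.97461662 156.16339903 157.04788774] [[770.43948944  67.93230236]
 [739.78002256 -68.94776241]
 [466.84413283  -6.27738555]
 [497.13204236 130.38123584]]
screw side [[771.55719856  66.68205584]
 [498.02115183 128.75095078]
 [467.52204276  -8.39124065]]
```

```bash
cat >> h.py <<'E'
YAW=-0.2235;O=np.array([541.0,47.7])
M=np.array([[np.cos(YAW),-np.sin(YAW)],[np.sin(YAW),np.cos(YAW)]])
def w2s(P): P=np.array(P,float);return np.r_[M.T@(P[:2]-O),P[2]]
def s2w(P): P=np.array(P,float);return np.r_[O+M@P[:2],P[2]]
def ony(c,uv,y):  # stand frame point on plane y
    a=w2s(c["p"]);b=w2s(c["p"]+ray(c,uv))-a;return a+b*(y-a[1])/b[1]
def onxs(c,uv,x):
    a=w2s(c["p"]);b=w2s(c["p"]+ray(c,uv))-a;return a+b*(x-a[0])/b[0]
def totool(d,s=None):
    s=s or sense();return R.from_rotvec(s["tool_rot"]).as_matrix().T@np.array(d)
E
python3 - <<'E'
from h import *
t=cam("top");s=cam("side")
A=lambda p:((np.array(p)+.5)/4-.5+[205,110]);B=lambda p:((np.array(p)+.5)/4-.5+[145,180])
print("hub",ony(s,B((372,285)),53)); print("wheel ctr",ony(s,B((381,281)),49))
print("knob tip side",ony(s,B((450,218)),88))
a=w2s(t["p"])
for z in(160,170): print("knob tip top",w2s(onz(t,A((68,347)),z)))
for z in(120,140,160): print("handle end",w2s(onz(t,A((385,336)),z)),w2s(onz(t,A((301,320)),z)))
print("top ctr col sleeve etc: proj shaft ends", 4*(proj(s,[s2w([0,53,120])])-[145,180]))
for n,z in(("bottle",0),):print(s2w([0,74,170]),s2w([0,-104,120]))
st=sense();print(totool([1,0,0]),totool([0,1,0]))
E
```

```text
hub [ -0.66773193  53.         121.33186072]
wheel ctr [ -3.5885099   49.         122.32883758]
knob tip side [-71.64625113  88.         217.52923477]
knob tip top [ -9.12656153  88.37006244 160.        ]
knob tip top [ -9.74834472  87.00946861 170.        ]
handle end [  49.68595071 -130.25781349  120.        ] [ 48.25895478 -68.05597757 120.        ]
handle end [  47.65470845 -129.84551615  140.        ] [ 46.24766819 -68.51353475 140.        ]
handle end [  45.6234662  -129.43321881  160.        ] [ 44.2363816  -68.97109193 160.        ]
top ctr col sleeve etc: proj shaft ends [[369.54995482 285.03508913]]
[557.40165012 119.85944757 170.        ] [517.94903227 -53.71327766 120.        ]
[-9.42159498e-01  3.35164849e-01 -6.31791492e-05] [ 3.35164855e-01  9.42159483e-01 -1.67183053e-04]
```

Request:
arm_command(steps=[[-1, -0.67, -0.5, 0], [-1, -0.67, -0.5, 0], [-1, -0.67, -0.5, 0], [-1, -0.67, -0.5, 0], [-1, -0.67, -0.5, 0], [-1, -0.67, -0.5, 0], [-1, -0.67, 0, 0], [-1, -0.67, 0, 0]], jaw=-1)

```text
time_s: 1.2
position: [382.6, 355.8, 313.3]
tool_rot: [0.534, 3.095, 0.002]
ft_force: [0.1, 0.9, -1.3]
opening: 86.9
gripper_force: 0.0
```

Request:
arm_command(steps=[[-0.9, -0.6, 0, 0.8], [-0.87, -0.67, 0, 0.8], [-0.8, -0.73, 0, 0.8], [-0.75, -0.8, 0, 0.8], [-0.68, -0.85, 0, 0.8], [-0.6, -0.9, 0, 0.8], [0, 0, 0, 0.8], [0, 0, 0, 0.8]])

```text
time_s: 2.0
position: [428.0, 172.2, 313.0]
tool_rot: [-1.491, -2.765, -0.002]
ft_force: [0.0, 0.8, 0.0]
opening: 87.1
gripper_force: 0.0
```

Request:
arm_command(steps=[[0, 0, 0, 1], [0, 0, 0, 1], [0, 0, 0, 1], [0, 0, 0, 1], [0, 0, 0, 1], [0, 0, 0, 1], [0, 0, 0, 1], [0, 0, 0, 1]])

```text
time_s: 2.8
position: [427.9, 173.1, 312.7]
tool_rot: [-2.449, -1.968, -0.0]
ft_force: [-0.5, -0.2, 0.2]
opening: 86.8
gripper_force: 0.0
```

Run:
```python
from h import *
s=sense();print(s["time_s"],s["position"],s["tool_rot"],s["joint_pos"])
m=R.from_rotvec(s["tool_rot"]).as_matrix();print(m);print("ystand ang",np.arctan2(m[1,1],m[0,1])-YAW)
p=w2s(s["position"]);print("stand",p)
c=cam("wrist");print(c["T_tool_cam"]);cv2.imwrite("pics/w1.png",cv2.convertScaleAbs(c["frame"][:,:,::-1],alpha=1.4))
```

```text
2.8 [427.88065385 173.09839842 312.65092846] [-2.44884853e+00 -1.96755708e+00 -3.80963396e-04] [-0.73103731 -0.07997641  0.23339092  1.73116655  0.01826819  1.48805943
 -0.71697144]
[[ 2.15398055e-01  9.76526332e-01  4.31057146e-05]
 [ 9.76526275e-01 -2.15398057e-01  3.33595102e-04]
 [ 3.35049288e-04 -2.97618732e-05 -9.99999943e-01]]
ystand ang 0.006400562844411234
stand [-138.09959708   97.20723268  312.65092846]
[[ 6.77641710e-04 -9.52026160e-01 -3.06015900e-01  8.47427005e+01]
 [ 9.99999766e-01  6.16908512e-04  2.95175871e-04  1.07698689e+00]
 [-9.22313382e-05 -3.06016028e-01  9.52026356e-01 -1.62774692e+02]
 [ 0.00000000e+00  0.00000000e+00  0.00000000e+00  1.00000000e+00]]
```

Run:
```python
from h import *
s=cam("side");w=cv2.imread("pics/w1.png")
p=sense()["position"];P=p+np.array([0,0,150]);u=proj(s,[P])[0];print(u, proj(s,[p]))
x0=int(np.clip(u[0]-100,0,360));y0=int(np.clip(u[1]-80,0,220))
b=cv2.resize(cv2.convertScaleAbs(s["frame"][y0:y0+200,x0:x0+200,::-1],alpha=1.8),(400,400),interpolation=2)
cv2.imwrite("pics/c2.png",np.hstack([cv2.resize(w,(400,300)).copy() if 0 else cv2.copyMakeBorder(cv2.resize(w,(400,300)),0,100,0,0,0),b]))
```

```text
[292.66752079 108.37561221] [[289.43116825 202.39577292]]
```

View pics/c2.png

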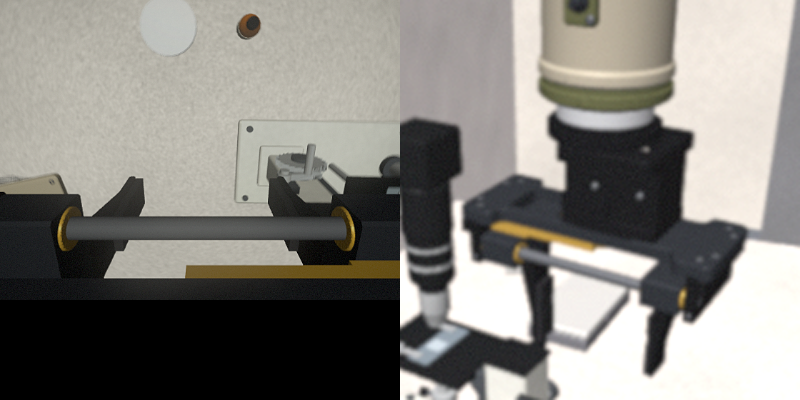

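The left half shows the wrist view, with the knob pin near (311,153). The right half shows the gripper at the stand, with no housing on the wrist camera. Moving above the knob.

Request:
arm_command(steps=[[-0.08, 0.54, 0.3, 0.06], [-0.08, 0.54, 0.3, 0], [-0.08, 0.54, 0.3, 0], [-0.08, 0.54, 0.3, 0], [-0.08, 0.54, 0.3, 0], [-0.08, 0.54, 0.3, 0], [-0.08, 0.54, 0.3, 0], [-0.08, 0.54, 0.3, 0]])

```text
time_s: 3.7
position: [551.7, 126.0, 239.4]
tool_rot: [2.447, 1.969, -0.001]
ft_force: [-0.9, 0.6, -0.1]
opening: 86.9
gripper_force: 0.0
```

Run:
```python
from h import *
s=sense();m=R.from_rotvec(s["tool_rot"]).as_matrix();print("ystand ang",np.arctan2(m[1,1],m[0,1])-YAW,"stand",w2s(s["position"]),s["ft_force"])
c=cam("wrist");f=c["frame"].copy()
for P in([-8.7,88,167],[-8.7,48,167],[-39,60,170]):
    u=proj(c,[s2w(P)])[0];print(u);cv2.circle(f,tuple(int(v) for v in u),3,(255,0,0),1)
cv2.imwrite("pics/w2.png",cv2.convertScaleAbs(f[:,:,::-1],alpha=1.4))
```

```text
ystand ang 0.00806276833358216 stand [ -6.90243875  78.77368822 239.43302719] [-0.85574207  0.6208363  -0.08375323]
[284.21910618 204.63903395]
[283.93005336 257.76446945]
[240.58201382 243.75628217]
```

View pics/w2.png

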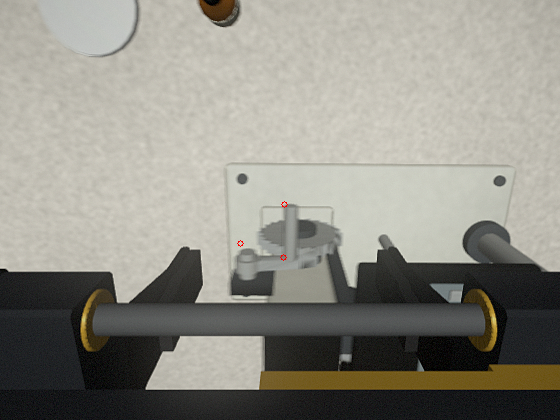

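Projected knob is about 7 px left of the real pin, whose tip is at (292,206). I'll check against the screws at (242,179) and (500,181).

Run:
```python
from h import *
c=cam("wrist")
for u in((242,179),(500,181)): print(w2s(onz(c,u,18)))
for u in((292,206),(290,255)): print(w2s(onz(c,u,167)))
```

```text
[-54.8339007   67.83260049  18.        ]
[225.44384605  67.59278054  18.        ]
[ -2.04273938  86.212248   167.        ]
[ -3.09336374  49.60907369 167.        ]
```

Request:
arm_command(steps=[[-0.1, 0.05, 0.38, 0], [0, 0.05, 0.38, 0], [0, 0, 0.38, 0], [0, 0, 0.38, 0], [0, 0, 0.38, 0], [0, 0, 0.38, 0], [0, 0, 0.38, 0], [0, 0, 0.38, 0]], jaw=0.1, newtons=5)

```text
time_s: 4.6
position: [553.0, 123.9, 148.4]
tool_rot: [-2.449, -1.968, -0.0]
ft_force: [-0.4, 0.0, -0.4]
opening: 40.6
gripper_force: 0.0
```

Run:
```python
from h import *
s=sense();print("stand",w2s(s["position"]),s["ft_force"],s["opening"])
c=cam("wrist");f=c["frame"]
print(proj(c,[s2w(np.r_[w2s(s["position"])[:2],167])]))
cv2.imwrite("pics/w3.png",cv2.convertScaleAbs(f[:,:,::-1],alpha=1.4))
```

```text
stand [ -5.22278906  76.97752959 148.36091955] [-0.37154539  0.00055728 -0.4456674 ] 40.622177341661214
[[285.87693961 285.94388225]]
```

View pics/w3.png

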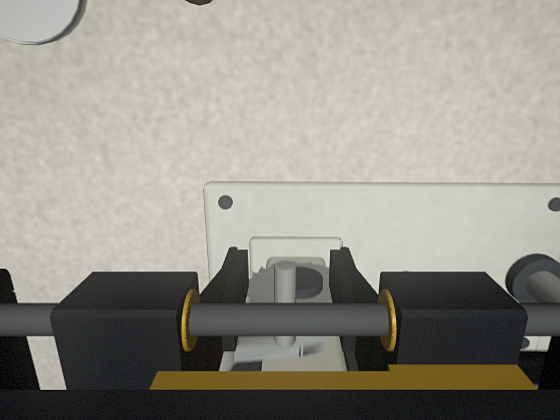

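Pin (col 285) is centred between the fingers (246 to 332). Closing.

Request:
arm_command(steps=[[0, 0, 0, 0], [0, 0, 0, 0], [0, 0, 0, 0], [0, 0, 0, 0], [0, 0, 0, 0], [0, 0, 0, 0], [0, 0, 0, 0], [0, 0, 0, 0]], jaw=1, newtons=8)

```text
time_s: 5.45
position: [551.6, 124.3, 149.4]
tool_rot: [-2.447, -1.967, 0.003]
ft_force: [-7.4, 0.4, 4.9]
opening: 9.9
gripper_force: 8.0
```

```bash
sed -i 's/^O=.*//; s/;O=np.array(\[541.0,47.7\])//' h.py; sed -i '/^M=/a O=np.array([541.0,47.7])+M@[3.5,-1.5]' h.py
python3 - <<'E'
from h import *
s=sense();print("stand",w2s(s["position"]),s["opening"])
# pawl arc from current commanded, centre (-39,170), knob angle -0.08 -> 2.15
for th0,th1 in((-.09,1.1),(1.1,2.15)):
    th=np.linspace(th0,th1,9);p=30.4*np.c_[np.cos(th),np.sin(th)];print(np.round(np.diff(p,axis=0)/30,3).tolist())
E
```

```text
stand [-10.08803794  78.52375097 149.41513479] 9.868300773115445
[[0.002, 0.151], [-0.02, 0.149], [-0.042, 0.145], [-0.063, 0.137], [-0.082, 0.126], [-0.1, 0.112], [-0.116, 0.096], [-0.129, 0.078]]
[[-0.122, 0.052], [-0.128, 0.036], [-0.132, 0.019], [-0.133, 0.002], [-0.132, -0.016], [-0.129, -0.033], [-0.123, -0.05], [-0.116, -0.065]]
```

Request:
arm_command(steps=[[0, -0.05, -0.16, 0], [0, -0.02, -0.15, 0], [0, -0.04, -0.145, 0], [0, -0.063, -0.137, 0], [0, -0.082, -0.126, 0], [0, -0.1, -0.112, 0], [0, -0.116, -0.096, 0], [0, -0.129, -0.078, 0]])

```text
time_s: 6.25
position: [537.3, 127.7, 181.4]
tool_rot: [2.447, 1.966, 0.008]
ft_force: [5.7, -0.8, 6.4]
opening: 9.9
gripper_force: 8.0
```

Request:
arm_command(steps=[[0, -0.122, -0.052, 0], [0, -0.128, -0.036, 0], [0, -0.132, -0.019, 0], [0, -0.133, 0, 0], [0, -0.132, 0.016, 0], [0, -0.129, 0.033, 0], [0, -0.123, 0.05, 0], [0, -0.116, 0.065, 0]])

```text
time_s: 7.05
position: [505.1, 134.4, 177.2]
tool_rot: [-2.449, -1.968, 0.001]
ft_force: [3.2, 2.7, 0.8]
opening: 9.7
gripper_force: 8.0
```

Run:
```python
from h import *
s=sense();p=w2s(s["position"]);print("stand",p,s["opening"],s["ft_force"],s["time_s"]);print("knob ang",np.arctan2(p[2]+19-170,p[0]+39))
```

```text
stand [-57.72239963  78.06903993 177.23708425] 9.70992115897966 [3.24723764 2.73018322 0.76989971] 7.05
knob ang 2.1905819217570164
```

Request:
arm_command(steps=[[0, 0, 0, 0], [0, 0, 0, 0], [0, 0, 0, 0], [0, 0, 0, 0], [0, 0, -0.5, 0], [0, 0, -0.7, 0], [0, 0, -0.7, 0], [0, 0, -0.7, 0]], jaw=-0.5)

```text
time_s: 7.85
position: [505.6, 134.1, 256.5]
tool_rot: [-2.449, -1.967, 0.001]
ft_force: [0.8, -0.0, -1.2]
opening: 62.4
gripper_force: 0.0
```

Request:
arm_command(steps=[[-0.77, 0, 0, 0], [-0.77, 0, 0, 0], [-0.77, 0, 0, 0], [-0.77, 0, 0, 0], [-0.77, 0, 0, 0], [-0.77, 0, 0, 0], [-0.77, 0, 0, 0], [-0.77, 0, 0, 0]], jaw=-1)

```text
time_s: 8.65
position: [465.5, -47.3, 255.7]
tool_rot: [-2.449, -1.967, 0.0]
ft_force: [-0.0, 0.3, -0.2]
opening: 86.6
gripper_force: 0.0
```

Request:
arm_command(steps=[[0, 0.56, 0, 0], [0, 0.56, 0, 0], [0, 0.56, 0, 0], [0, 0.56, 0, 0], [0, 0.56, 0, 0], [0, 0.56, 0, 0], [0, 0, 0, 0], [0, 0, 0, 0]])

```text
time_s: 9.45
position: [563.9, -68.1, 255.4]
tool_rot: [-2.449, -1.967, 0.002]
ft_force: [-0.0, -1.0, -1.4]
opening: 87.1
gripper_force: 0.0
```

Run:
```python
from h import *
s=sense();p=w2s(s["position"]);print("stand",p,s["opening"],s["ft_force"],s["time_s"],s["joint_pos"])
m=R.from_rotvec(s["tool_rot"]).as_matrix();print("ystand ang",np.arctan2(m[1,1],m[0,1])-YAW)
c=cam("wrist");f=c["frame"].copy();q=cam("side")
for P in([48.5,-130,132],[48.5,-68,132]):
    u=proj(c,[s2w(P)])[0];print(u);cv2.circle(f,tuple(int(v) for v in u),3,(255,0,0),1)
u=proj(q,[s2w([-40,70,190])])[0].astype(int);print(u)
b=cv2.resize(q["frame"][u[1]-35:u[1]+35,u[0]-35:u[0]+35],(240,240),interpolation=2);b=cv2.copyMakeBorder(b,0,180,0,0,0)
cv2.imwrite("pics/w4.png",cv2.convertScaleAbs(np.hstack([f,b])[:,:,::-1],alpha=1.5))
```

```text
stand [  44.48929934 -106.33813834  255.39843664] 87.1493333373972 [-0.01276282 -1.03200139 -1.3607942 ] 9.45 [-0.42654517  0.19867008  0.54288928  1.59224997 -0.10349495  1.38062786
 -0.09026064]
ystand ang 0.005910170418197858
[291.74493108 223.30021574]
[292.4809575  150.04163268]
[246 234]
```

View pics/w4.png

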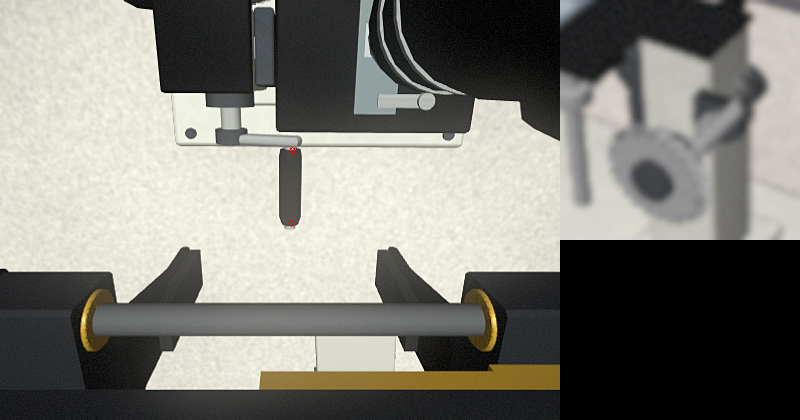

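The pawl is up (right crop). The handle is at col 290, rows 150–226, and the finger midpoint is at col 288. Going down and gripping.

Request:
arm_command(steps=[[0, 0.03, 0.57, 0], [0, 0.03, 0.57, 0], [0, 0, 0.57, 0], [0, 0, 0.57, 0], [0, 0, 0.57, 0], [0, 0, 0.57, 0], [0, 0, 0.57, 0], [0, 0, 0.55, 0]], jaw=0, newtons=20)

```text
time_s: 10.35
position: [565.6, -67.9, 119.2]
tool_rot: [-2.448, -1.968, -0.001]
ft_force: [0.2, 0.4, 0.1]
opening: 44.2
gripper_force: 0.0
```

Request:
arm_command(steps=[[0, 0, 0, 0], [0, 0, 0, 0], [0, 0, 0, 0], [0, 0, 0, 0], [0, 0, 0, 0], [0, 0, 0, 0], [0, 0, 0, 0], [0, 0, 0, 0]], jaw=1, newtons=20)

```text
time_s: 11.15
position: [565.3, -68.0, 120.0]
tool_rot: [-2.448, -1.967, 0.001]
ft_force: [-5.7, 0.9, 3.8]
opening: 17.1
gripper_force: 20.0
```

Run:
```python
from h import *
s=sense();p=w2s(s["position"]);f=s["ft_force"];print("stand",p,s["opening"],"F",M.T@f[:2],f[2],s["gripper_force"])
```

```text
stand [  45.7972591  -105.96345792  119.9644108 ] 17.082155073833587 F [-5.76492886 -0.38756536] 3.7962069789547765 20.00357374548912
```

```bash
cat > arc.py <<'E'
from h import *
import sys
a0,a1=float(sys.argv[1]),float(sys.argv[2])
a=np.linspace(a0,a1,9);p=50*np.c_[np.sin(a),np.cos(a)];d=np.diff(p,axis=0)/30
print([[0,round(x,3),round(-z,3),0] for x,z in d])
E
python3 arc.py 1.21 .65; python3 arc.py .65 .09
cat > st.py <<'E'
from h import *
s=sense();p=w2s(s["position"]);f=s["ft_force"];print("t",s["time_s"],"stand",p.round(2),s["opening"],"F",(M.T@f[:2]).round(2),f[2].round(2))
E
```

```text
[[0, np.float64(-0.045), np.float64(-0.108), 0], [0, np.float64(-0.052), np.float64(-0.104), 0], [0, np.float64(-0.06), np.float64(-0.1), 0], [0, np.float64(-0.066), np.float64(-0.096), 0], [0, np.float64(-0.073), np.float64(-0.091), 0], [0, np.float64(-0.079), np.float64(-0.086), 0], [0, np.float64(-0.085), np.float64(-0.08), 0], [0, np.float64(-0.09), np.float64(-0.074), 0]]
[[0, np.float64(-0.095), np.float64(-0.067), 0], [0, np.float64(-0.1), np.float64(-0.06), 0], [0, np.float64(-0.104), np.float64(-0.053), 0], [0, np.float64(-0.107), np.float64(-0.046), 0], [0, np.float64(-0.11), np.float64(-0.038), 0], [0, np.float64(-0.113), np.float64(-0.031), 0], [0, np.float64(-0.114), np.float64(-0.023), 0], [0, np.float64(-0.116), np.float64(-0.015), 0]]
```

Request:
arm_command(steps=[[0, -0.065, -0.108, 0], [0, -0.052, -0.104, 0], [0, -0.06, -0.1, 0], [0, -0.066, -0.096, 0], [0, -0.073, -0.091, 0], [0, -0.079, -0.086, 0], [0, -0.085, -0.08, 0], [0, -0.09, -0.074, 0]])

```text
time_s: 11.95
position: [550.4, -64.7, 142.8]
tool_rot: [2.448, 1.966, 0.004]
ft_force: [6.2, -1.6, 0.4]
opening: 17.1
gripper_force: 20.0
```

```bash
python3 st.py
```

```text
t 11.95 stand [  30.63 -106.02  142.85] 17.058914498259846 F [ 6.44 -0.22] 0.38
```

```bash
python3 arc.py .7 .1 | sed 's/np.float64//g'; python3 arc.py .1 -.4| sed 's/np.float64//g'
```

```text
[[0, (-0.099), (-0.077), 0], [0, (-0.104), (-0.069), 0], [0, (-0.109), (-0.061), 0], [0, (-0.113), (-0.053), 0], [0, (-0.117), (-0.044), 0], [0, (-0.12), (-0.035), 0], [0, (-0.122), (-0.026), 0], [0, (-0.124), (-0.017), 0]]
[[0, (-0.104), (-0.007), 0], [0, (-0.104), (-0.001), 0], [0, (-0.104), (0.006), 0], [0, (-0.103), (0.012), 0], [0, (-0.102), (0.019), 0], [0, (-0.101), (0.025), 0], [0, (-0.099), (0.031), 0], [0, (-0.097), (0.038), 0]]
```

Request:
arm_command(steps=[[0, -0.099, -0.077, 0], [0, -0.104, -0.069, 0], [0, -0.109, -0.061, 0], [0, -0.113, -0.053, 0], [0, -0.117, -0.044, 0], [0, -0.12, -0.035, 0], [0, -0.122, -0.026, 0], [0, -0.124, -0.017, 0]])

```text
time_s: 12.75
position: [524.0, -58.7, 154.7]
tool_rot: [2.447, 1.967, 0.005]
ft_force: [5.0, 0.3, 7.3]
opening: 17.0
gripper_force: 20.0
```

```bash
python3 st.py
```

```text
t 12.75 stand [   3.49 -105.98  154.71] 16.963483492343546 F [4.84 1.42] 7.28
```

Request:
arm_command(steps=[[0, -0.104, -0.03, 0], [0, -0.104, -0.02, 0], [0, -0.104, -0.006, 0], [0, -0.103, 0.012, 0], [0, -0.102, 0.019, 0], [0, -0.101, 0.025, 0], [0, -0.099, 0.031, 0], [0, -0.097, 0.038, 0]])

```text
time_s: 13.55
position: [498.6, -53.0, 150.9]
tool_rot: [-2.448, -1.968, -0.0]
ft_force: [2.9, 4.6, 3.0]
opening: 17.2
gripper_force: 20.0
```

```bash
python3 st.py;  python3 arc.py -.4 -.6| sed 's/np.float64//g'; python3 arc.py -.6 -.8| sed 's/np.float64//g'; python3 arc.py -.8 -1| sed 's/np.float64//g'
```

```text
t 13.55 stand [ -22.49 -106.08  150.93] 17.22416391121723 F [1.77 5.15] 2.99
[[0, (-0.038), (0.017), 0], [0, (-0.038), (0.018), 0], [0, (-0.037), (0.019), 0], [0, (-0.037), (0.02), 0], [0, (-0.036), (0.02), 0], [0, (-0.036), (0.021), 0], [0, (-0.035), (0.022), 0], [0, (-0.035), (0.023), 0]]
[[0, (-0.034), (0.024), 0], [0, (-0.033), (0.025), 0], [0, (-0.033), (0.026), 0], [0, (-0.032), (0.026), 0], [0, (-0.032), (0.027), 0], [0, (-0.031), (0.028), 0], [0, (-0.03), (0.029), 0], [0, (-0.029), (0.03), 0]]
[[0, (-0.029), (0.03), 0], [0, (-0.028), (0.031), 0], [0, (-0.027), (0.032), 0], [0, (-0.026), (0.032), 0], [0, (-0.025), (0.033), 0], [0, (-0.025), (0.034), 0], [0, (-0.024), (0.034), 0], [0, (-0.023), (0.035), 0]]
```

Request:
arm_command(steps=[[0, -0.031, 0.016, 0], [0, -0.031, 0.016, 0], [0, -0.031, 0.017, 0], [0, -0.031, 0.017, 0], [0, -0.031, 0.018, 0], [0, -0.031, 0.018, 0], [0, -0.03, 0.019, 0], [0, -0.03, 0.019, 0]])

```text
time_s: 14.35
position: [491.4, -51.3, 146.8]
tool_rot: [-2.448, -1.968, 0.0]
ft_force: [1.7, 5.5, 4.8]
opening: 17.3
gripper_force: 20.0
```

```bash
python3 st.py
```

```text
t 14.35 stand [ -29.92 -106.07  146.79] 17.275140195343855 F [0.4  5.74] 4.79
```

Request:
arm_command(steps=[[0, -0.0135, 0.01, 0], [0, -0.0135, 0.01, 0], [0, -0.0135, 0.01, 0], [0, -0.0135, 0.01, 0], [0, -0.0135, 0.01, 0], [0, -0.0135, 0.01, 0], [0, -0.0135, 0.01, 0], [0, -0.0135, 0.01, 0]])

```text
time_s: 15.15
position: [488.5, -50.7, 144.6]
tool_rot: [-2.448, -1.968, -0.001]
ft_force: [1.8, 5.1, 7.0]
opening: 17.5
gripper_force: 20.0
```

Request:
arm_command(steps=[[0, -0.014, 0.009, 0], [0, -0.014, 0.009, 0], [0, -0.014, 0.009, 0], [0, -0.013, 0.01, 0], [0, -0.013, 0.01, 0], [0, -0.013, 0.01, 0], [0, -0.013, 0.01, 0], [0, -0.013, 0.01, 0]])

```text
time_s: 15.95
position: [487.6, -50.5, 143.7]
tool_rot: [2.447, 1.966, 0.006]
ft_force: [7.5, 2.7, 11.3]
opening: 17.5
gripper_force: 20.1
```

Request:
arm_command(steps=[[0, -0.013, 0.011, 0], [0, -0.013, 0.011, 0], [0, 0, 0, 0], [0, 0, 0, 0], [0, 0, 0, 0], [0, 0, 0, 0], [0, 0, 0, 0], [0, 0, 0, 0]])

```text
time_s: 16.75
position: [487.4, -50.4, 143.5]
tool_rot: [2.446, 1.965, 0.008]
ft_force: [7.9, 2.5, 13.5]
opening: 17.2
gripper_force: 20.1
```

```bash
python3 st.py
```

```text
t 16.75 stand [ -34.06 -106.06  143.48] 17.23261701174902 F [7.19 4.21] 13.45
```

Request:
arm_command(steps=[[0, 0.013, -0.011, 0], [0, 0.013, -0.011, 0], [0, 0.013, -0.011, 0], [0, 0, 0, 0], [0, 0, 0, 0], [0, 0, 0, 0], [0, 0, 0, 0], [0, 0, 0, 0]])

```text
time_s: 17.55
position: [487.4, -50.4, 143.7]
tool_rot: [2.447, 1.967, 0.005]
ft_force: [5.6, 3.4, 10.1]
opening: 17.4
gripper_force: 20.0
```

Request:
arm_command(steps=[[0, 0, 0, 0], [0, 0, 0, 0], [0, 0, 0, 0], [0, 0, 0, 0], [0, 0, 0, 0], [0, 0, 0, 0], [0, 0, 0, 0], [0, 0, 0, 0]], jaw=-0.3)

```text
time_s: 18.35
position: [485.8, -50.6, 142.5]
tool_rot: [-2.449, -1.968, 0.0]
ft_force: [0.9, -0.3, 0.4]
opening: 56.3
gripper_force: 0.0
```

Request:
arm_command(steps=[[0, 0, -0.25, 0], [0, 0, -0.5, 0], [0, 0, -0.5, 0], [0, 0, -0.5, 0], [0, 0, -0.5, 0], [0, -0.2, -0.5, 0], [0, -0.4, -0.5, 0], [0, -0.2, -0.5, 0]])

```text
time_s: 19.15
position: [461.8, -45.4, 256.2]
tool_rot: [-2.449, -1.968, -0.001]
ft_force: [0.3, -0.8, -0.6]
opening: 56.8
gripper_force: 0.0
```

```bash
python3 st.py
```

```text
t 19.15 stand [ -60.11 -106.85  256.2 ] 56.756962241119915 F [ 0.49 -0.73] -0.55
```

Request:
arm_command(steps=[[0.77, 0, 0, 0], [0.77, 0, 0, 0], [0.77, 0, 0, 0], [0.77, 0, 0, 0], [0.77, 0, 0, 0], [0.77, 0, 0, 0], [0.77, 0, 0, 0], [0.77, 0, 0, 0]])

```text
time_s: 19.95
position: [502.3, 136.0, 255.7]
tool_rot: [2.449, 1.968, 0.001]
ft_force: [-0.0, -0.3, 0.4]
opening: 56.5
gripper_force: 0.0
```

Request:
arm_command(steps=[[0, 0.03, 0.34, 0], [0, 0, 0.34, 0], [0, 0, 0.34, 0], [0, 0, 0.34, 0], [0, 0, 0.34, 0], [0, 0, 0.34, 0], [0, 0, 0.34, 0], [0, 0, 0.34, 0]])

```text
time_s: 20.75
position: [503.0, 134.8, 172.5]
tool_rot: [-2.449, -1.968, 0.0]
ft_force: [-0.6, 0.2, -0.3]
opening: 56.3
gripper_force: 0.0
```

```bash
python3 st.py
python3 - <<'E'
from h import *
s=cam("side");u=proj(s,[s2w([-40,70,175])])[0].astype(int)
a=cv2.resize(s["frame"][u[1]-60:u[1]+60,u[0]-60:u[0]+60],(400,400),interpolation=2)
b=cv2.copyMakeBorder(cv2.resize(cam("wrist")["frame"],(400,300)),0,100,0,0,0)
cv2.imwrite("pics/w5.png",cv2.convertScaleAbs(np.hstack([a,b])[:,:,::-1],alpha=1.5))
E
```

```text
t 20.75 stand [-59.86  78.03 172.55] 56.27720673838399 F [-0.64  0.02] -0.3
```

View pics/w5.png

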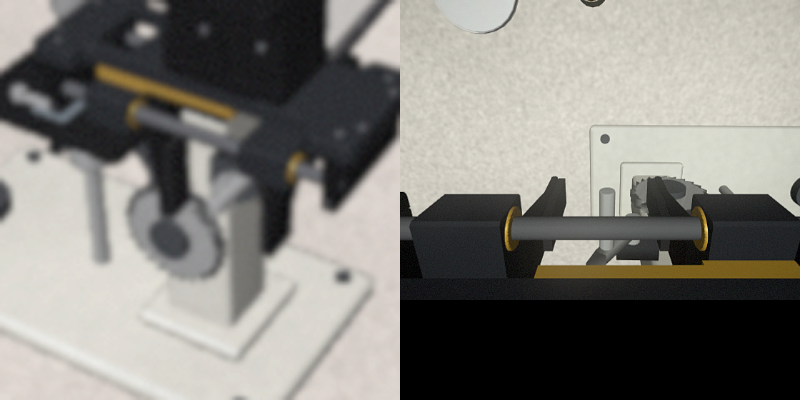

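The pin, at col 607, sits between the fingers (565–650) in the right view. Closing, then carrying it back over.

Request:
arm_command(steps=[[0, 0, 0, 0], [0, 0, 0, 0], [0, 0, 0, 0], [0, 0, 0, 0], [0, 0, 0, 0], [0, 0, 0, 0], [0, 0, 0, 0], [0, 0, 0, 0]], jaw=1, newtons=8)

```text
time_s: 21.65
position: [503.0, 134.9, 173.5]
tool_rot: [-2.449, -1.968, -0.0]
ft_force: [-0.5, -0.2, 0.9]
opening: 9.6
gripper_force: 8.0
```

```bash
python3 st.py
python3 - <<'E'
import numpy as np
for th0,th1 in((2.25,1.2),(1.2,0.08)):
    th=np.linspace(th0,th1,9);p=30.4*np.c_[np.cos(th),np.sin(th)];d=np.diff(p,axis=0)/30;print([[0,round(float(x),3),round(float(-z),3),0] for x,z in d])
E
```

```text
t 21.65 stand [-59.91  78.15 173.48] 9.559381725725315 F [-0.47 -0.32] 0.93
[[0, 0.109, -0.077, 0], [0, 0.118, -0.062, 0], [0, 0.125, -0.046, 0], [0, 0.13, -0.029, 0], [0, 0.132, -0.012, 0], [0, 0.133, 0.006, 0], [0, 0.131, 0.023, 0], [0, 0.127, 0.04, 0]]
[[0, 0.128, 0.06, 0], [0, 0.119, 0.078, 0], [0, 0.106, 0.094, 0], [0, 0.092, 0.107, 0], [0, 0.076, 0.119, 0], [0, 0.059, 0.129, 0], [0, 0.041, 0.136, 0], [0, 0.021, 0.14, 0]]
```

Request:
arm_command(steps=[[0, 0.109, -0.077, 0], [0, 0.118, -0.062, 0], [0, 0.125, -0.046, 0], [0, 0.13, -0.029, 0], [0, 0.132, -0.012, 0], [0, 0.133, 0.006, 0], [0, 0.131, 0.023, 0], [0, 0.127, 0.04, 0]])

```text
time_s: 22.45
position: [533.0, 128.3, 178.0]
tool_rot: [2.449, 1.968, 0.0]
ft_force: [-1.4, -0.6, 1.7]
opening: 9.5
gripper_force: 8.0
```

```bash
python3 st.py
```

```text
t 22.45 stand [-29.2   78.29 178.  ] 9.469969356846793 F [-1.28 -0.89] 1.71
```

Request:
arm_command(steps=[[0, 0.128, 0.06, 0], [0, 0.119, 0.078, 0], [0, 0.106, 0.094, 0], [0, 0.092, 0.107, 0], [0, 0.076, 0.119, 0], [0, 0.059, 0.129, 0], [0, 0.041, 0.136, 0], [0, 0.021, 0.13, 0]])

```text
time_s: 23.25
position: [551.3, 124.2, 152.1]
tool_rot: [-2.449, -1.968, 0.0]
ft_force: [-1.8, -0.6, 1.8]
opening: 9.2
gripper_force: 8.0
```

```bash
python3 st.py
```

```text
t 23.25 stand [-10.39  78.4  152.12] 9.217698055450631 F [-1.66 -0.95] 1.76
```

Request:
arm_command(steps=[[0, 0, 0.03, 0], [0, 0, 0.02, 0], [0, 0, 0, 0], [0, 0, 0, 0], [0, 0, 0, 0], [0, 0, 0, 0], [0, 0, 0, 0], [0, 0, 0, 0]])

```text
time_s: 24.05
position: [551.3, 124.2, 151.1]
tool_rot: [-2.449, -1.968, -0.0]
ft_force: [-0.4, -0.7, 0.5]
opening: 9.9
gripper_force: 8.0
```

Request:
arm_command(steps=[[0, 0, 0, 0], [0, 0, 0, 0], [0, 0, 0, 0], [0, 0, 0, 0], [0, 0, 0, 0], [0, 0, 0, 0], [0, 0, 0, 0], [0, 0, 0, 0]], jaw=-0.5)

```text
time_s: 24.85
position: [551.3, 124.3, 151.0]
tool_rot: [-2.449, -1.968, -0.0]
ft_force: [0.2, 0.4, 1.0]
opening: 62.4
gripper_force: 0.0
```

Request:
arm_command(steps=[[0, 0, -0.3, 0], [0, 0, -0.5, 0], [0, 0, -0.5, 0], [0, 0, -0.6, 0], [0, 0, -0.6, 0], [0, -0.5, -0.6, 0], [0, -0.5, -0.6, 0], [0, -0.5, -0.6, 0]])

```text
time_s: 25.65
position: [507.0, 133.9, 282.3]
tool_rot: [2.449, 1.967, 0.002]
ft_force: [0.4, -0.2, 0.2]
opening: 65.3
gripper_force: 0.0
```

```bash
python3 st.py
python3 - <<'E'
from h import *
s=cam("side");u=proj(s,[s2w([0,45,150])])[0].astype(int)
a=cv2.resize(s["frame"][u[1]-60:u[1]+60,u[0]-60:u[0]+60],(400,400),interpolation=2)
b=cv2.copyMakeBorder(cv2.resize(cam("wrist")["frame"],(400,300)),0,100,0,0,0)
cv2.imwrite("pics/w6.png",cv2.convertScaleAbs(np.hstack([a,b])[:,:,::-1],alpha=1.5))
E
```

```text
t 25.65 stand [-55.74  78.01 282.29] 65.31568411861572 F [ 0.39 -0.09] 0.21
```

View pics/w6.png

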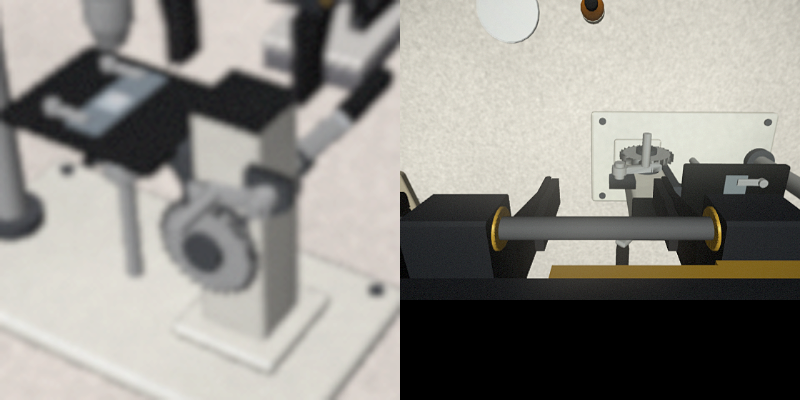

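The side view shows the pawl lying on the wheel, the stage down on its collar and the robot clear. Handing in.

```bash
python3 -c "
from rig import job_done
print(job_done())"
```

```text
the job is handed in; nothing more can be done
None
```

The job is handed in, with no verdict returned: I threw the pawl up, wound the stage down until it bore on the collar at an estimated 70 N, then laid the pawl back on the wheel and moved the arm clear.

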